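Isolate the scrap chute and hold its sprung gate half open

TASK

Make the scrap chute ready for a look inside: first throw the isolator's toggle handle from on, the side of its box it leans to now, over to off, the other side, while the chute's gate is still shut. Then slide the sprung gate open by its upright black grip to half travel, where the grip stands in line with the two rivets on the guide rails, without ever opening it more than about two thirds, and finish while your fingers are still holding it there steadily, since the spring shuts it when let go. Leave the bottle, shaker, mug and tumbler where they stand.

Things in the scene. Friction and masses are not known exactly. Their poses are not given: they have to be found in the camera images.
- gate (a joint): travel of the sprung gate in m: 0 = shut, 0.08 = fully open against its stop, 0.04 = half travel. A spring always pushes it shut with a force that rises from about 3.3 N shut through 7.7 N at half to 12 N fully open, plus about 0.6 N of friction. It slides along the chute's own +y.
- gate_tab (a point): centre (half-way up) of the gate's upright black grip, a plate 60 mm wide (along the chute's x), 12 mm thick (along the chute's y, the sliding direction) and 55 mm tall, standing on the 112 x 100 x 5 mm aluminium gate plate; at z = 134 mm, top of the grip at 161 mm, gate plate's top at 106 mm. It moves with the gate. A thin pull rod (7 mm, top at 116 mm) runs from the gate plate towards +y into the spring barrel.
- half_mark (a point): point fixed on the chute where gate_tab stands at half travel, 40 mm along the chute's +y from the shut place; in line with the two dark rivets (10 mm across) on the two guide rails, 64 mm either side of it along the chute's x, whose tops are at z = 120 mm.
- chute: fixed stainless scrap chute, 160 mm (x) by 300 mm (y) by 100 mm tall with a rectangular mouth in its top under the gate, guide rails along y (to z = 114 mm) and a lying spring barrel (24 mm across, top at 124 mm) on top from y = +60 to +150 mm. Origin: centre of its underside. Shut, the grip stands at x = 0, y = -80 mm in this frame; the gate opens towards +y. Narrow foot flanges stand out 12 mm on the x sides. It has the only black upright grip.
- isolator_box: fixed grey isolator box, 110 mm (x) by 100 mm (y) by 60 mm tall, two bearing cheeks on top (to z = 87 mm) that carry the toggle handle's hinge, which is along y at z = 75 mm above the origin. Origin: centre of its underside. On: handle leans 0.7 rad to the box's -x side; off: 0.7 rad to its +x side.
- isolator (a joint): angle of the toggle handle in rad: 0 = on (leaning to the box's -x), 0.7 = upright, 1.4 = off (leaning to the box's +x). Its bar is weighted (handle 0.35 kg), so it is over-centre: it resists with about 2 N at the bar leaving on, which falls to nothing upright, and past upright it falls to off by itself.
- handle_bar (a point): centre of the black cross bar of the toggle handle, 70 mm long along the box's y and 20 mm thick, on a stem 85 mm from the hinge; moves with the handle (at z = 140 mm in on and off, 160 mm upright).
- bottle: loose white bottle, 60 mm across, 190 mm tall, behind the chute (bystander); origin: centre of its underside.
- shaker: loose small steel shaker, 44 mm across, 90 mm tall, in front of the chute (bystander); origin: centre of its underside.
- mug: loose white mug, 76 mm across, 85 mm tall, beside the isolator (bystander); origin: centre of its underside.
- tumbler: loose glass tumbler, 68 mm across, 110 mm tall (bystander); origin: centre of its underside.
There are look-alikes about, which are no part of the job. Of the things that look like the isolator_box, the smallest one is meant.

How it is judged:
On the way, in this order (a step that is already met when the one before it is completed fails the run):
1. the isolator handle is over at off while the gate is still shut (value of joint isolator above 1.25 rad and value of joint gate below 0.006 m), for 0.2 s.
2. the gate is held by the fingers at half travel (value of joint gate between 0.034 and 0.046 m and contact force between gate and the fingers above 3 N), for 0.5 s.
At the end, for the whole second after the job is handed in: The isolator handle is at off (beyond 1.25 rad), the gate stands still (under 10 mm/s) at half travel, 40 mm open within 6 mm, and the fingers carry it against its spring with more than 3 N (all of step 2 and value of joint isolator above 1.25 rad and velocity of joint gate between -0.01 and 0.01 m/s); the arm keeps its last pose, push and grip.
It fails at once if the gate is opened (more than 12 mm) while the isolator is not off (value of joint gate above 0.012 m and value of joint isolator below 1.1 rad).
It fails at once if the gate is opened beyond 58 mm (value of joint gate above 0.058 m).
It fails at once if a bystander is displaced by more than 40 mm (distance of any of bottle, shaker, mug, tumbler from where it was at the start of the episode above 0.04 m).
It also fails if it takes over 43 s, if anything falls off the work surface, if the arm or the gripper's body presses on something with over 40 N, if the wrist force passes 120 N, or if a joint passes its speed limit or range.

ROBOT

A 6-joint arm with a two-finger parallel gripper is mounted at the origin on the work surface. World frame = base frame: x ahead of the robot, y to its left, z up, the work surface at z = 0. Lengths are in m, angles in rad, forces in N, time in s.
With the tool pointing down it reaches from about 0.35 to 0.85 m from the base axis. Payload 8.1 kg.
Tool frame: the origin (TCP) lies between the finger pads; the fingertips stand 25 mm ahead of it and the grasp point (between the pads) lies 6 mm ahead of it (tip_extent is the distance from the TCP to the fingertips, in m); y points along the fingers, z is the direction in which the jaws open and shut, and the axes are right-handed (so a half turn about y gives the same grasp; the last joint's range is limited). The gripper opens to 85 mm and grips with 20 to 120 N. Pads are 22 mm wide; open, the fingers measure 114 mm over their backs; the gripper's body (76 mm by 85 mm) begins 54 mm behind the grasp point. The pads swing forward as they close: fully open they stand 13 mm farther back than shut.
Start: joints at [-1.192, 0.13, 1.488, -0, 1.523, -0.085], TCP at [0.268, -0.537, 0.256] pointing down, gripper open.
Joint ranges: [-2.96, 2.96], [-0.89, 2.26], [0.02, 2.5], [-1.34, 4.48], [0, 2.73], [-2.66, 2.66]. Speed limits (rad/s): [2.39, 2.39, 2.79, 3.14, 3.14, 3.14].

INTERFACE

Orientations are given as a rotation vector (axis times angle).
In Python, from workcell import * gives the robot as it stands.
- The arm moves only by the tool drive_tool, never from a script. Its argument "moves" is a list of rows, each a list of 6 numbers: the shift along the tool's x, y, z in units of 0.04 m (1.0 is 0.04 m), then the turn, a rotation vector about the tool's x, y, z in units of 6 degrees (1.0 is 6 degrees). A call has 1 to 20 rows; each row shifts and turns the commanded pose from where the row before left it, along the tool's axes as they then stand; what a row does not reach is not made up. A row lasts 1/12 s, in which the tool goes at most 41.7 mm and 7.16 degrees, less where a joint would pass 70% of its speed; a pose out of reach is approached as far as the arm can. A call with a number of a shift or a turn outside -1 to 1 is refused whole. A call with a gripper value outside its range is refused whole. "grip" is the closure, from -1 (fully open) to 1 (shut), so that 0 is half open, set as the call begins (left out, the last holds). The fingers move at their own pace and stop on an object; "grip_force" is the grip in N (left out, the last holds). Time passes only in rows, so rows that do not move let the fingers close. It gives the time, the measured TCP pose, the force and the opening at its end, in the units of the state.
- sense(): the state, without advancing time (a new reading comes with each control period).
- grab_frame(name): name is "side" or "top" or "wrist"; returns the picture (384x512x3 uint8, blue, green, red); there is no depth.
- camera_params(name): a dict with "fx", "fy", "cx", "cy" (pixels), "camera_from_world" (4x4, takes a point from world to camera coordinates); the wrist camera has in their place "hand_eye" (4x4, takes a point from camera to tool coordinates, whose origin is the TCP and whose axes are the tool frame's). Camera axes: x right, y down, z forward; pixel columns grow to the right and rows downward; lengths in m; the calibration is good to about 2 mm. A picture is of the moment at which its call begins: read the wrist's pose just before it. camera_params takes no time and is no camera call.
- job_done(): hands the job in, once; it reports no verdict.
The state is a dict: "time": time; "qpos": joint angles; "qvel": joint speeds; "joint_torque": joint torques, N m; "position": TCP position; "tcp_rot": TCP orientation; "wrist_force": force on the tool from outside, world axes, zero at the start; "torque": the same for the moment, N m; "finger_gap": opening from 0.0 (shut) to 1.0 (fully open).
Only numpy, scipy, OpenCV 4.12 (cv2) and the standard library are available. Lean on these libraries where they do the work, as an engineer would, in place of code of your own. Each camera call takes 0.05 s, during which the arm holds its last target.

## Working session

There is one attempt and no reset: what is moved stays moved. The work goes in short steps, Python scripts to look and compute and a tool call to move; the robot and the scene stay as the last step left them, time stands still between calls to the robot, and variables do not carry over. Pictures are saved under pics/ and viewed, and the job is handed in when it is done.

Besides the shell and the picture viewer there is one more tool, called after "Request:" as name([rows], argument=value, ...), one row to a line, values as JSON. drive_tool: Moves the arm, as the interface text tells. Shifts and turns lie within -1 to 1; 1 stands for 0.04 m of shift or 6 degrees of turn. Its arguments: {"type":"object","properties":{"moves":{"type":"array"},"grip":{"type":"number"},"grip_force":{"type":"number"}},"required":["moves"]}

```bash
mkdir -p pics; ls
python3 - <<'E'
from workcell import *
import cv2
print(sense())
for n in("side","top","wrist"):
    cv2.imwrite(f"pics/{n}0.png",grab_frame(n)); print(n,camera_params(n))
E
```

```text
pics
{'time': 0.0, 'qpos': array([-1.19241195e+00,  1.31140617e-01,  1.48930928e+00,  1.49674391e-05,
        1.52301759e+00, -8.53718771e-02]), 'qvel': array([-9.71160545e-04, -1.10236933e-03,  4.40923445e-04,  7.82625913e-04,
        6.87586053e-04, -5.95693310e-05]), 'joint_torque': array([-3.60005279e-04, -5.69404542e+01, -5.00553238e+01, -4.64662044e-04,
        1.46837987e-02, -1.72670752e-05]), 'position': array([ 0.26823319, -0.53612208,  0.2552402 ]), 'tcp_rot': array([-0.46389992,  1.96540464, -1.96165823]), 'wrist_force': array([-0.86895347, -0.44297694,  0.40113989]), 'torque': array([ 0.02081007, -0.01558927,  0.02530467]), 'finger_gap': 1.0002345294809012}
side {'fx': 358.229832847862, 'fy': 358.229832847862, 'cx': 256.52786414588155, 'cy': 187.74592228409819, 'camera_from_world': array([[-0.95973602, -0.28026057,  0.01899444,  0.48624313],
       [-0.19818876,  0.6276631 , -0.75283481,  0.18782109],
       [ 0.1990678 , -0.72628717, -0.65793538,  1.03599508],
       [ 0.        ,  0.        ,  0.        ,  1.        ]])}
top {'fx': 468.24995483204214, 'fy': 468.24995483204214, 'cx': 254.0551580118973, 'cy': 190.77986985814795, 'camera_from_world': array([[ 0.01807233, -0.99959221,  0.02210882, -0.03798876],
       [-0.9939845 , -0.02035112, -0.10761342,  0.51624572],
       [ 0.10801947, -0.020031  , -0.99394696,  1.56054927],
       [ 0.        ,  0.        ,  0.        ,  1.        ]])}
wrist {'fx': 289.19258501838357, 'fy': 289.19258501838357, 'cx': 251.5728679328022, 'cy': 190.0223555627129, 'hand_eye': array([[-1.58836376e-04,  9.54556898e-01,  2.98028696e-01,
        -7.46674221e-02],
       [ 4.50930059e-04, -2.98028601e-01,  9.54556834e-01,
        -1.16703703e-01],
       [ 9.99999886e-01,  2.86008446e-04, -3.83100616e-04,
         2.25207242e-04],
       [ 0.00000000e+00,  0.00000000e+00,  0.00000000e+00,
         1.00000000e+00]])}
```

View pics/side0.png

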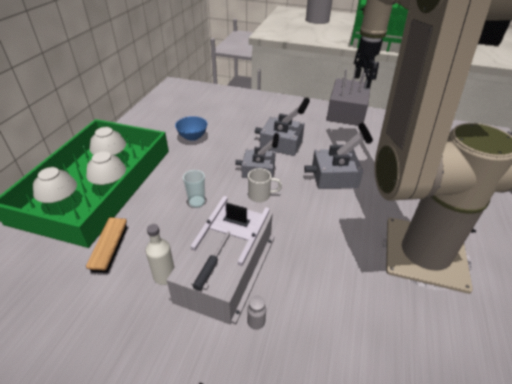

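View pics/top0.png

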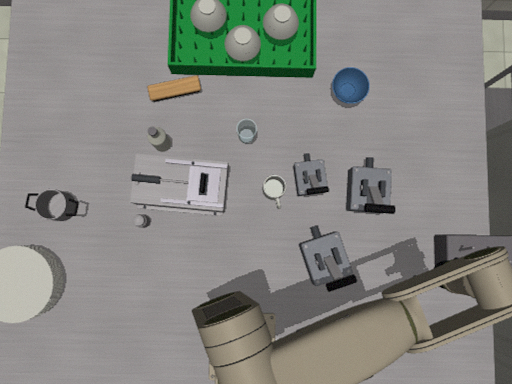

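View pics/wrist0.png

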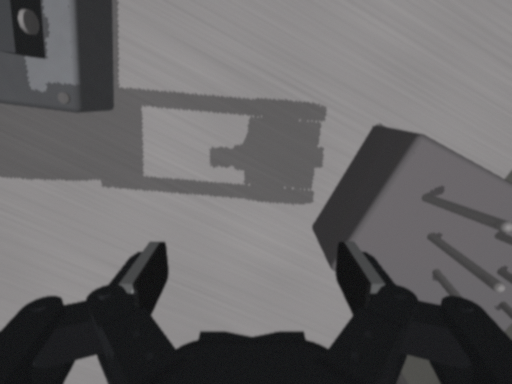

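Run:
```python
import cv2
t=cv2.imread("pics/top0.png")
cv2.imwrite("pics/c1.png",cv2.resize(t[140:300,280:410],None,fx=4.5,fy=3.7*4.5/4.5,interpolation=cv2.INTER_CUBIC)[:600])
cv2.imwrite("pics/c2.png",cv2.resize(t[110:230,120:290],None,fx=4.6,fy=4.6,interpolation=cv2.INTER_CUBIC))
s=cv2.imread("pics/side0.png")
cv2.imwrite("pics/c3.png",cv2.resize(s[80:330,150:390],None,fx=2.4,fy=2.4,interpolation=cv2.INTER_CUBIC))
```

```text
(no output)
```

View pics/c1.png

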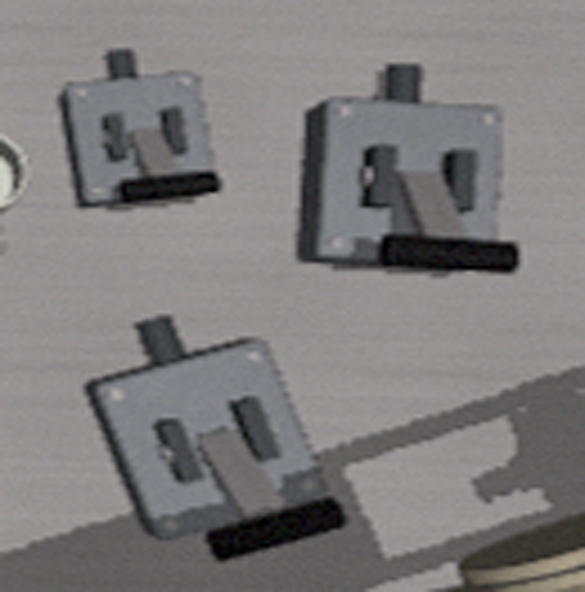

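View pics/c2.png

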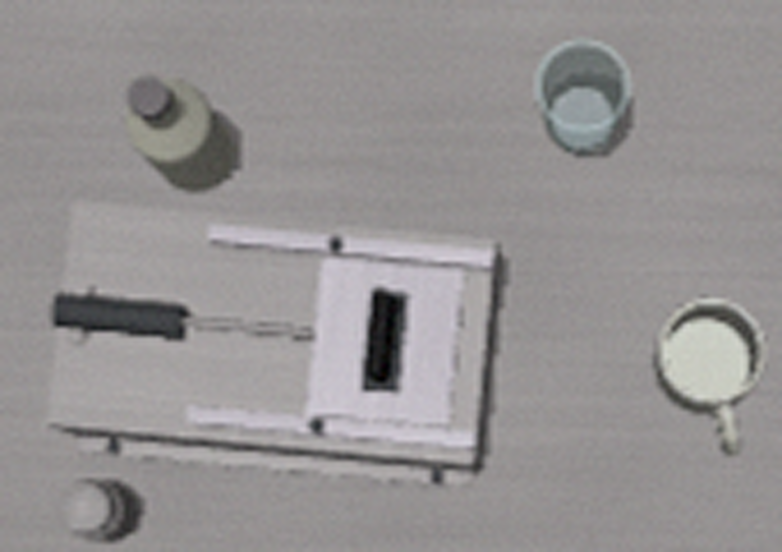

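View pics/c3.png

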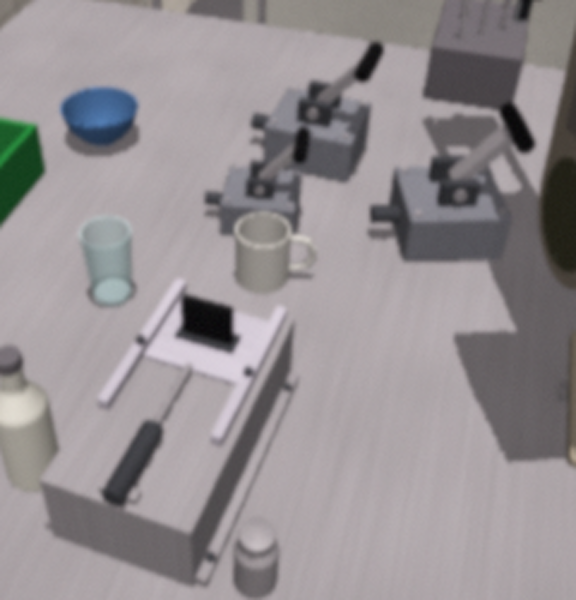

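```bash
cat > h.py <<'E'
import numpy as np, cv2
from workcell import *
def ray(p,uv):
    T=p["camera_from_world"];R=T[:3,:3];o=-R.T@T[:3,3]
    d=R.T@np.array([(uv[0]-p["cx"])/p["fx"],(uv[1]-p["cy"])/p["fy"],1]);return o,d
def onz(p,uv,z):
    o,d=ray(p,uv);return o+d*(z-o[2])/d[2]
def proj(p,X):
    T=p["camera_from_world"];c=T[:3,:3]@np.array(X)+T[:3,3]
    return np.array([p["fx"]*c[0]/c[2]+p["cx"],p["fy"]*c[1]/c[2]+p["cy"]])
E
python3 - <<'E'
from h import *
t=cv2.imread("pics/top0.png");p=camera_params("top")
g=t.max(2)
def blobs(x0,y0,x1,y1,th,z):
    m=(g[y0:y1,x0:x1]<th).astype(np.uint8)
    n,l,s,c=cv2.connectedComponentsWithStats(m)
    for i in range(1,n):
        if s[i,4]<4: continue
        pts=np.argwhere(l==i)[:,::-1].astype(np.float32)+[x0,y0]
        W=np.array([onz(p,q,z)[:2] for q in pts]);C=W.mean(0);w,v=np.linalg.eigh(np.cov(W.T))
        print(th,pts.mean(0),s[i,4],C,"axis",v[:,1],np.sqrt(12*w))
print("bar");[blobs(295,180,335,200,th,.14) for th in(30,45)]
print("grip");[blobs(190,160,215,205,th,.161) for th in(30,45)]
print("rivets");blobs(183,155,200,170,90,.12);blobs(183,195,200,206,90,.12)
# rails corners
for uv in [(209,228),(495,243),(188,408),(475,440)]:
    q=(120+uv[0]/4.6,110+uv[1]/4.6);print("rail",q,onz(p,q,.114))
# mug, tumbler, box corners
for nm,uv,z in[("mug",(710,355),.085),("tumb",(583,85),.11),("bottle",(152,97),.19),("shaker",(90,508),.09)]:
    q=(120+uv[0]/4.6,110+uv[1]/4.6);print(nm,onz(p,q,z))
for uv in [(62,92),(198,72),(217,190),(80,206)]:
    q=(280+uv[0]/4.5,140+uv[1]/3.7);print("box",onz(p,q,.06))
E
```

```text
bar
30 [316.37931034 190.4137931 ] 87 [ 0.50994455 -0.22289182] axis [-0.16675481  0.98599839] [0.01802962 0.06780474]
45 [296.  183.5] 4 [ 0.5306293  -0.15811217] axis [-0.9999646  -0.00841441] [       nan 0.01426084]
45 [316.75206612 190.2231405 ] 121 [ 0.51057541 -0.22407182] axis [-0.16212792  0.98676975] [0.01822666 0.06705324]
45 [297.  190.5] 4 [ 0.50840942 -0.16146586] axis [-0.99996651 -0.00818358] [       nan 0.01421533]
grip
30 [202.89830508 183.11864407] 59 [0.52316082 0.13396786] axis [-0.99931483  0.03701175] [0.01522629 0.06414668]
45 [202.61616162 182.71717172] 99 [0.52439401 0.13487913] axis [-0.99764784  0.06854769] [0.01660365 0.0576909 ]
rivets
90 [192.5 162.5] 4 [0.59409917 0.17291948] axis [-0.94690286 -0.32151978] [0.00638767 0.00650584]
90 [188.5 202.5] 4 [0.46519656 0.18145074] axis [-0.82726935 -0.56180551] [0.00630999 0.00640226]
rail (165.43478260869566, 159.56521739130434) [0.60276541 0.26076811 0.114     ]
rail (227.60869565217394, 162.82608695652175) [0.59650383 0.06064633 0.114     ]
rail (160.8695652173913, 198.69565217391306) [0.47609504 0.27041513 0.114     ]
rail (223.2608695652174, 205.6521739130435) [0.45779148 0.07116953 0.114     ]
mug [ 0.5239641  -0.09318052  0.085     ]
tumb [0.71198378 0.00118622 0.11      ]
bottle [0.67744874 0.28901531 0.19      ]
shaker [0.40656564 0.34025027 0.09      ]
box [ 0.60350523 -0.15894616  0.06      ]
box [ 0.62409711 -0.26053803  0.06      ]
box [ 0.51658394 -0.27488162  0.06      ]
box [ 0.500028   -0.17321058  0.06      ]<stdin>:11: RuntimeWarning: invalid value encountered in sqrt
```

```bash
cat >> h.py <<'E'
from scipy.spatial.transform import Rotation as Ro
def plan(target,zdir):
    s=sense();R=Ro.from_rotvec(s["tcp_rot"]).as_matrix()
    z=np.array([zdir[0],zdir[1],0.]);z/=np.linalg.norm(z)
    if z@R[:,2]<0:z=-z
    y=np.array([0,0,-1.]);G=np.stack([np.cross(y,z),y,z],1)
    print("pos",s["position"].round(4),"t",round(s["time"],2),"q",s["qpos"].round(2),"F",s["wrist_force"].round(1),"gap",round(float(s["finger_gap"]),3));print("R\n",R.round(3))
    print("turn units",(Ro.from_matrix(R.T@G).as_rotvec()*180/np.pi/6).round(3))
    d=np.array(target)-s["position"]
    print("world d",d.round(4),"shift units before turn",(R.T@d/.04).round(3),"after turn",(G.T@d/.04).round(3))
E
python3 - <<'E'
from h import *
c=np.array([.561,-.217]);a=.15;bx=np.array([np.cos(a),np.sin(a)]);by=np.array([-bx[1],bx[0]])
pre=c-.105*bx; print(pre)
plan([*pre,.256],by)
E
```

```text
[ 0.45717904 -0.232691  ]
pos [ 0.2683 -0.5363  0.2555] t 0.15 q [-1.19  0.13  1.49  0.    1.52 -0.09] F [0.3 0.1 0.6] gap 0.996
R
 [[-0.894 -0.001  0.447]
 [-0.447  0.001 -0.894]
 [-0.    -1.    -0.001]]
turn units [1.300e-02 2.997e+00 1.000e-03]
world d [0.1889 0.3036 0.0005] shift units before turn [-7.618e+00 -6.000e-03 -4.675e+00] after turn [-5.803 -0.013 -6.798]
```

Request:
drive_tool([
  [0, -1, 0, 0, 1, 0],
  [0, 0, 0, 0, 1, 0],
  [0, 0, 0, 0, 1, 0],
  [-0.58, 0, -0.68, 0, 0, 0],
  [-0.58, 0, -0.68, 0, 0, 0],
  [-0.58, 0, -0.68, 0, 0, 0],
  [-0.58, 0, -0.68, 0, 0, 0],
  [-0.58, 0, -0.68, 0, 0, 0],
  [-0.58, 0, -0.68, 0, 0, 0],
  [-0.58, 0, -0.68, 0, 0, 0],
  [-0.58, 0, -0.68, 0, 0, 0],
  [-0.58, 0, -0.68, 0, 0, 0],
  [-0.58, 0, -0.68, 0, 0, 0],
  [0, 0, 0, 0, 0, 0],
  [0, 0, 0, 0, 0, 0],
], grip=1, grip_force=60)

```text
time: 1.4
position: [0.4579, -0.2314, 0.296]
tcp_rot: [-0.165, 2.142, -2.141]
wrist_force: [-1.1, -0.6, -0.7]
finger_gap: 0.004
```

Run:
```python
from h import *
c=np.array([.561,-.217]);a=.15;bx=np.array([np.cos(a),np.sin(a)]);by=np.array([-bx[1],bx[0]])
plan([*(c-.105*bx),.150],by)
cv2.imwrite("pics/w1.png",grab_frame("wrist"));cv2.imwrite("pics/s1.png",grab_frame("side"))
s=sense();R=Ro.from_rotvec(s["tcp_rot"]).as_matrix();p=camera_params("wrist");H=p["hand_eye"]
T=np.eye(4);T[:3,:3]=R;T[:3,3]=s["position"];p["camera_from_world"]=np.linalg.inv(T@H)
print(proj(p,[*(c-.055*bx),.14]),proj(p,[*(c-.055*bx+.035*by),.14]),proj(p,[*(c-.055*bx-.035*by),.14]))
```

```text
pos [ 0.4579 -0.2314  0.296 ] t 1.4 q [-0.57 -0.12  1.67 -0.    1.59  0.85] F [-1.1 -0.6 -0.7] gap 0.004
R
 [[-0.988 -0.     0.153]
 [-0.153  0.    -0.988]
 [ 0.    -1.    -0.   ]]
turn units [0.003 0.033 0.004]
world d [-0.0008 -0.0013 -0.146 ] shift units before turn [0.022 3.651 0.03 ] after turn [0.024 3.651 0.029]
[250.23342361 127.27969201] [212.40443938 127.27354138] [288.06183412 127.28584254]
```

View pics/w1.png

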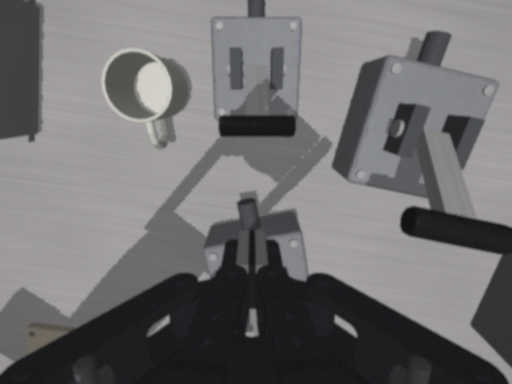

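View pics/s1.png

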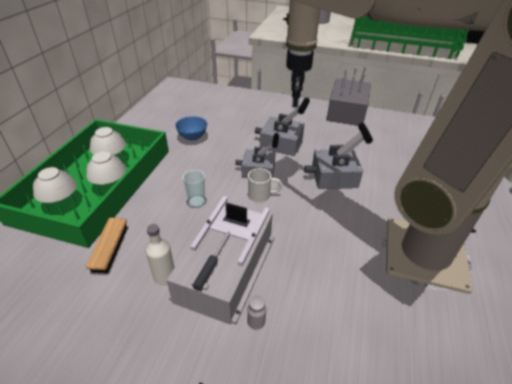

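Request:
drive_tool([
  [0, 0.9, 0.15, 0, 0, 0],
  [0, 0.9, 0, 0, 0, 0],
  [0, 0.9, 0, 0, 0, 0],
  [0, 0.5, 0, 0, 0, 0],
  [0, 0.45, 0, 0, 0, 0],
  [0, 0, 0, 0, 0, 0],
  [-0.2, 0, 0, 0, 0, 0],
  [-0.2, 0, 0, 0, 0, 0],
  [-0.2, 0, 0, 0, 0, 0],
  [-0.2, 0, 0, 0, 0, 0],
  [-0.2, 0, 0, 0, 0, 0],
  [-0.2, 0, 0, 0, 0, 0],
])

```text
time: 2.5
position: [0.5066, -0.2323, 0.1517]
tcp_rot: [-0.161, 2.142, -2.145]
wrist_force: [-4.1, -0.6, 2.4]
finger_gap: -0.001
```

Run:
```python
from h import *
cv2.imwrite("pics/w2.png",grab_frame("wrist"))
```

```text
(no output)
```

View pics/w2.png

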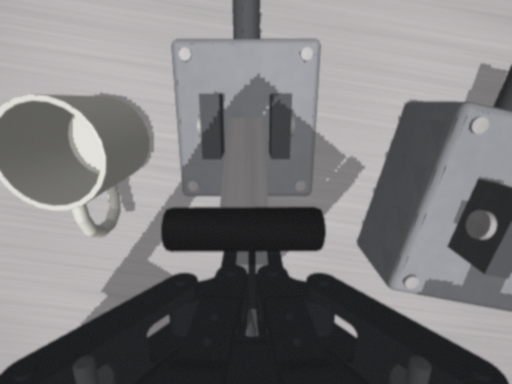

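Fingers press behind the bar at (243,228), centred on the stem. Continue the push.

Request:
drive_tool([
  [-0.2, 0, 0, 0, 0, 0],
  [-0.2, 0, 0, 0, 0, 0],
  [-0.2, 0, 0, 0, 0, 0],
  [-0.2, 0, 0, 0, 0, 0],
  [-0.2, 0, 0, 0, 0, 0],
  [-0.2, 0, 0, 0, 0, 0],
  [-0.2, 0, 0, 0, 0, 0],
  [-0.2, 0, 0, 0, 0, 0],
  [-0.2, 0, 0, 0, 0, 0],
  [-0.2, 0, 0, 0, 0, 0],
  [0, 0, 0, 0, 0, 0],
  [0, 0, 0, 0, 0, 0],
  [0, 0, 0, 0, 0, 0],
  [0, 0, 0, 0, 0, 0],
])

```text
time: 3.72
position: [0.5844, -0.22, 0.1502]
tcp_rot: [-0.161, 2.144, -2.144]
wrist_force: [0.8, -0.0, -0.2]
finger_gap: 0.002
```

Run:
```python
from h import *
cv2.imwrite("pics/w3.png",grab_frame("wrist"))
cv2.imwrite("pics/s3.png",cv2.resize(grab_frame("side")[80:330,150:390],None,fx=2.4,fy=2.4))
```

```text
(no output)
```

View pics/w3.png

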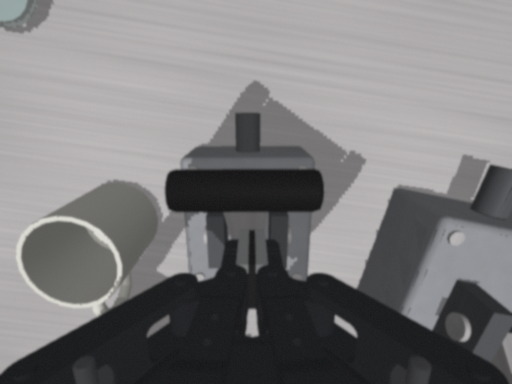

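View pics/s3.png

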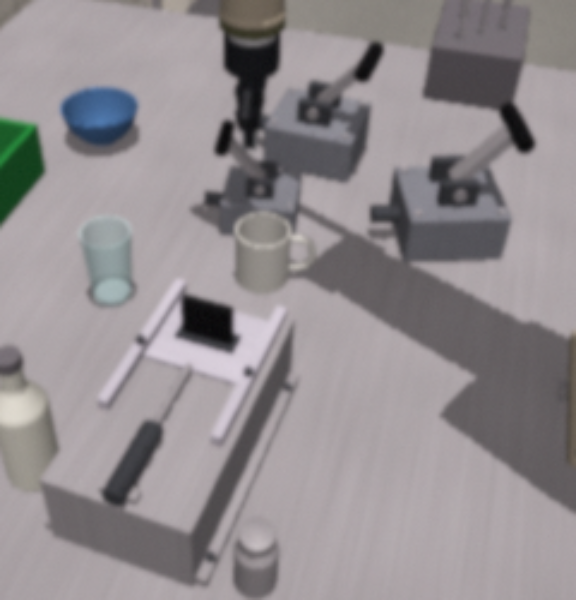

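Request:
drive_tool([
  [0, -0.5, 0, 0, 0, 0],
  [0, -1, 0, 0, 0, 0],
  [0, -1, 0, 0, 0, 0],
  [0, -1, 0, 0, 0, 0],
  [0, 0, 0, 0, 0, 0],
], grip=-0.2)

```text
time: 4.23
position: [0.5876, -0.2214, 0.3016]
tcp_rot: [-0.146, 2.13, -2.146]
wrist_force: [1.8, -0.3, 1.8]
finger_gap: 0.599
```

Run:
```python
from h import *
plan([.526,.136,.29],[.066,.998])
```

```text
pos [ 0.5876 -0.2214  0.3016] t 4.23 q [-0.44  0.18  1.35 -0.    1.59  0.98] F [ 1.8 -0.3  1.8] gap 0.599
R
 [[-0.989  0.014  0.149]
 [-0.149 -0.006 -0.989]
 [-0.012 -1.     0.008]]
turn units [-0.067  2.058 -0.127]
world d [-0.0616  0.3574 -0.0116] shift units before turn [ 0.196  0.211 -9.068] after turn [ 2.127  0.289 -8.815]
```

Request:
drive_tool([
  [0, 0, 0, 0, 1, 0],
  [0, 0, 0, 0, 1, 0],
  [0, 0, 0, 0, 0.06, 0],
  [0.21, 0, -0.88, 0, 0, 0],
  [0.21, 0, -0.88, 0, 0, 0],
  [0.21, 0, -0.88, 0, 0, 0],
  [0.21, 0, -0.88, 0, 0, 0],
  [0.21, 0, -0.88, 0, 0, 0],
  [0.21, 0, -0.88, 0, 0, 0],
  [0.21, 0, -0.88, 0, 0, 0],
  [0.21, 0, -0.88, 0, 0, 0],
  [0.21, 0, -0.88, 0, 0, 0],
  [0.21, 0, -0.88, 0, 0, 0],
  [0, 0, 0, 0, 0, 0],
  [0, 0, 0, 0, 0, 0],
  [0, 0, 0, 0, 0, 0],
])

```text
time: 5.57
position: [0.5241, 0.1366, 0.2901]
tcp_rot: [-0.069, -2.188, 2.19]
wrist_force: [-0.4, 0.5, -0.2]
finger_gap: 0.597
```

```bash
cat >> h.py <<'E'
def wcam():
    s=sense();p=camera_params("wrist");T=np.eye(4)
    T[:3,:3]=Ro.from_rotvec(s["tcp_rot"]).as_matrix();T[:3,3]=s["position"]
    p["camera_from_world"]=np.linalg.inv(T@p["hand_eye"]);return p
E
python3 - <<'E'
from h import *
plan([.526,.136,.146],[.066,.998])
p=wcam();cv2.imwrite("pics/w4.png",grab_frame("wrist"))
for X in([.526,.136,.161],[.594,.173,.12],[.465,.181,.12],[.53,.177,.161]):print(proj(p,X))
E
```

```text
pos [0.5241 0.1366 0.2901] t 5.57 q [ 0.16 -0.04  1.6  -0.    1.58  1.79] F [-0.4  0.5 -0.2] gap 0.597
R
 [[-0.998 -0.    -0.063]
 [ 0.063 -0.001 -0.998]
 [ 0.    -1.     0.001]]
turn units [-0.006  0.025  0.001]
world d [ 0.0019 -0.0006 -0.1441] shift units before turn [-0.049  3.602  0.009] after turn [-0.048  3.602  0.011]
[251.03390368 185.97158226]
[207.83513313 107.91315157]
[213.35068095 231.42052981]
[204.51249419 184.46535558]
```

View pics/w4.png

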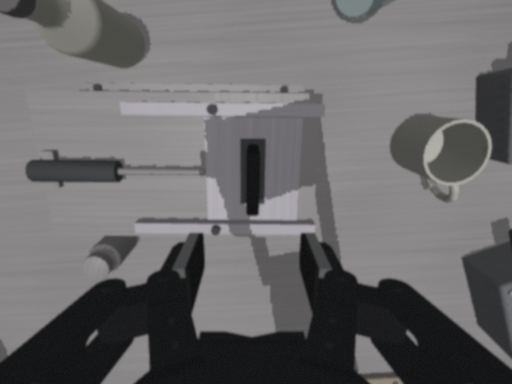

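Request:
drive_tool([
  [-0.17, 0, 0.04, 0, 0, 0],
  [0, 0.8, 0, 0, 0, 0],
  [0, 0.8, 0, 0, 0, 0],
  [0, 0.8, 0, 0, 0, 0],
  [0, 0.5, 0, 0, 0, 0],
  [0, 0.3, 0, 0, 0, 0],
  [0, 0.25, 0, 0, 0, 0],
  [0, 0, 0, 0, 0, 0],
  [0, 0, 0, 0, 0, 0],
])

```text
time: 6.37
position: [0.5315, 0.1344, 0.153]
tcp_rot: [-0.074, -2.188, 2.188]
wrist_force: [1.0, 0.4, 0.5]
finger_gap: 0.602
```

Run:
```python
from h import *
print(sense()["wrist_force"])
cv2.imwrite("pics/w5.png",grab_frame("wrist"));cv2.imwrite("pics/s5.png",cv2.resize(grab_frame("side")[130:330,150:390],None,fx=3,fy=3))
```

```text
[1.04350427 0.36459164 0.45065048]
```

View pics/w5.png

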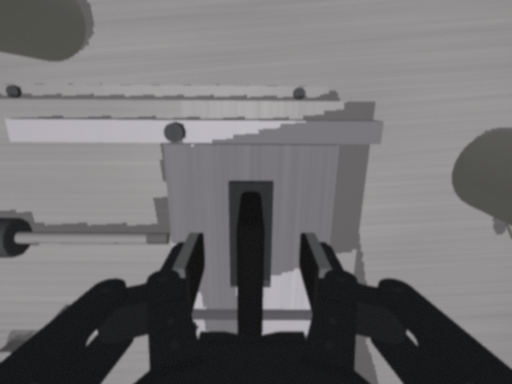

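View pics/s5.png

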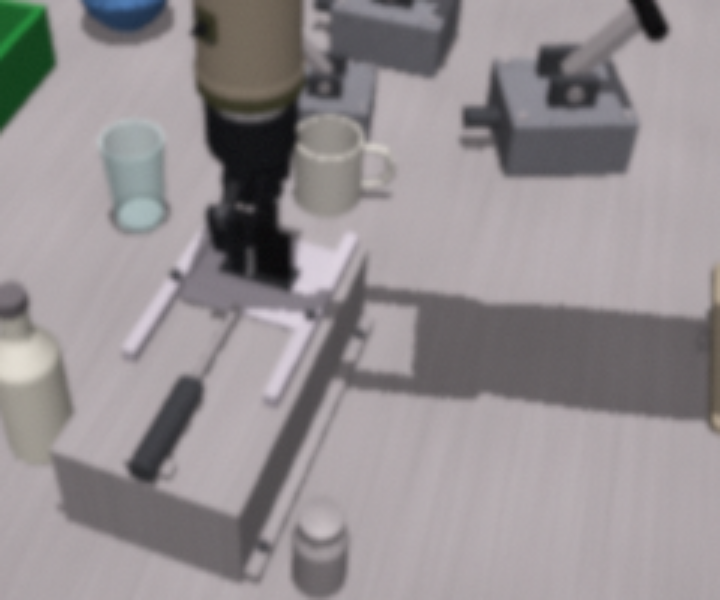

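The black grip at (250,240) lies between the two fingers and roughly centred; close on it.

Request:
drive_tool([
  [0, 0, 0, 0, 0, 0],
  [0, 0, 0, 0, 0, 0],
  [0, 0, 0, 0, 0, 0],
  [0, 0, 0, 0, 0, 0],
  [0, 0, 0, 0, 0, 0],
  [0, 0, 0, 0, 0, 0],
  [0, 0, 0, 0, 0, 0],
  [0, 0, 0, 0, 0, 0],
], grip=1, grip_force=60)

```text
time: 7.13
position: [0.5313, 0.1352, 0.1533]
tcp_rot: [-0.074, -2.189, 2.188]
wrist_force: [-1.0, 1.4, 5.4]
finger_gap: 0.131
```

Run:
```python
from h import *
plan([.53,.135,.152],[.066,.998])
p=wcam();print(p["camera_from_world"][:3,3]);cv2.imwrite("pics/w6.png",grab_frame("wrist"))
```

```text
pos [0.5313 0.1352 0.1533] t 7.13 q [0.16 0.06 1.75 0.   1.33 1.79] F [-1.   1.4  5.4] gap 0.131
R
 [[-0.998  0.001 -0.066]
 [ 0.066  0.001 -0.998]
 [-0.001 -1.    -0.001]]
turn units [ 0.007 -0.001 -0.013]
world d [-0.0013 -0.0002 -0.0013] shift units before turn [0.033 0.032 0.006] after turn [0.033 0.032 0.006]
[0.16915569 0.48905798 0.4347402 ]
```

View pics/w6.png

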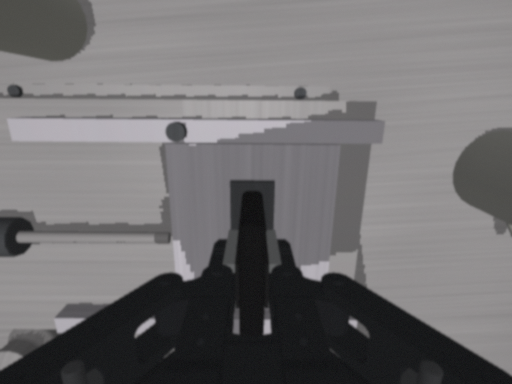

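Request:
drive_tool([
  [0, 0, -0.1, 0, 0, 0],
  [0, 0, -0.1, 0, 0, 0],
  [0, 0, -0.1, 0, 0, 0],
  [0, 0, -0.1, 0, 0, 0],
  [0, 0, -0.1, 0, 0, 0],
  [0, 0, -0.1, 0, 0, 0],
  [0, 0, -0.1, 0, 0, 0],
  [0, 0, -0.1, 0, 0, 0],
  [0, 0, -0.1, 0, 0, 0],
  [0, 0, -0.1, 0, 0, 0],
  [0, 0, 0, 0, 0, 0],
  [0, 0, 0, 0, 0, 0],
  [0, 0, 0, 0, 0, 0],
])

```text
time: 8.27
position: [0.5342, 0.1735, 0.1533]
tcp_rot: [-0.075, -2.186, 2.19]
wrist_force: [-0.6, -7.2, 6.9]
finger_gap: 0.128
```

Run:
```python
from h import *
s=sense();print(s["position"],s["wrist_force"])
p=wcam();f=grab_frame("wrist");cv2.imwrite("pics/w7.png",f)
cv2.imwrite("pics/t7.png",cv2.resize(grab_frame("top")[110:230,120:290],None,fx=4.6,fy=4.6))
cv2.imwrite("pics/s7.png",cv2.resize(grab_frame("side")[80:330,150:390],None,fx=2.4,fy=2.4))
```

```text
[0.53417225 0.17352424 0.15327679] [-0.60553344 -7.19897398  6.9321763 ]
```

View pics/w7.png

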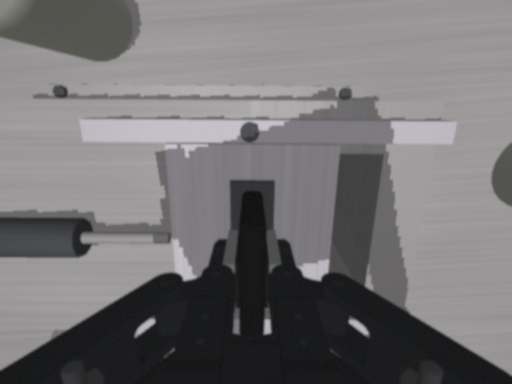

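View pics/s7.png

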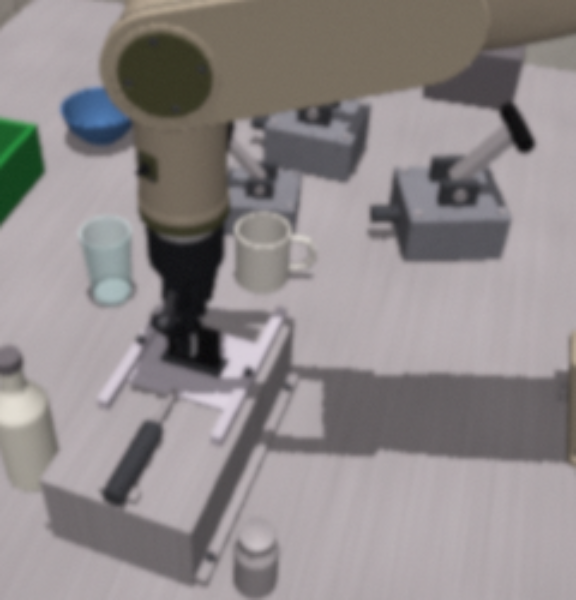

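View pics/t7.png

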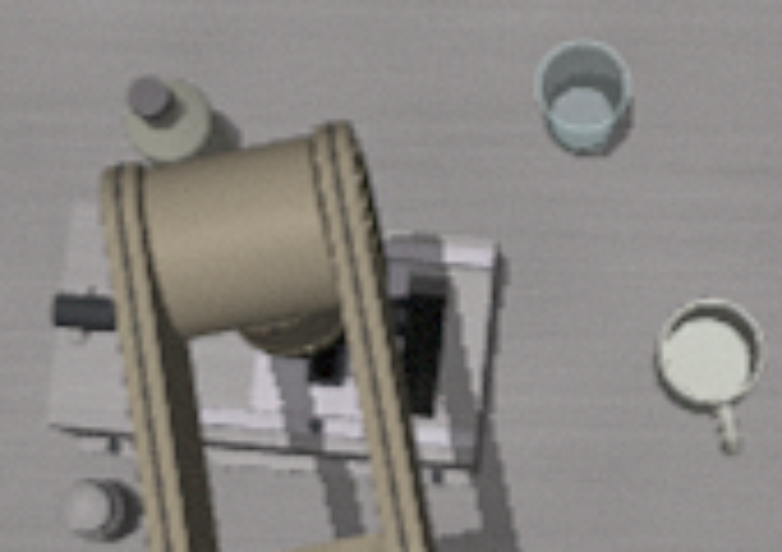

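Request:
drive_tool([
  [0, 0, -0.03, 0, 0, 0],
  [0, 0, 0, 0, 0, 0],
  [0, 0, 0, 0, 0, 0],
  [0, 0, 0, 0, 0, 0],
  [0, 0, 0, 0, 0, 0],
  [0, 0, 0, 0, 0, 0],
  [0, 0, 0, 0, 0, 0],
  [0, 0, 0, 0, 0, 0],
  [0, 0, 0, 0, 0, 0],
  [0, 0, 0, 0, 0, 0],
  [0, 0, 0, 0, 0, 0],
  [0, 0, 0, 0, 0, 0],
])

```text
time: 9.42
position: [0.5342, 0.1746, 0.1533]
tcp_rot: [-0.075, -2.186, 2.19]
wrist_force: [-1.6, -6.5, 6.4]
finger_gap: 0.13
```

Run:
```python
from h import *
s=sense();print(s["position"],s["wrist_force"],s["finger_gap"],abs(s["qvel"]).max())
f=grab_frame("wrist");cv2.imwrite("pics/w8.png",f)
for nm in("w6","w8"):
    g=cv2.imread(f"pics/{nm}.png").max(2)
    r=g[126:139,150:275]; ys,xs=np.where(r<85); print(nm,"rivet",xs.mean()+150,ys.mean()+126)
    b=g[198:225,225:280]; ys,xs=np.where(b<28); print("grip",xs.mean()+225,len(xs))
side=grab_frame("side");cv2.imwrite("pics/s8.png",cv2.resize(side[130:220,200:330],None,fx=5,fy=5))
```

```text
[0.53422572 0.17458799 0.15326532] [-1.57836962 -6.4544342   6.43989296] 0.13032406591124665 0.001419434826627349
w6 rivet 176.25570776255708 131.69406392694063
grip 251.98013245033113 604
w8 rivet 252.6311475409836 133.58196721311475
grip 252.09395973154363 596
```

View pics/w8.png

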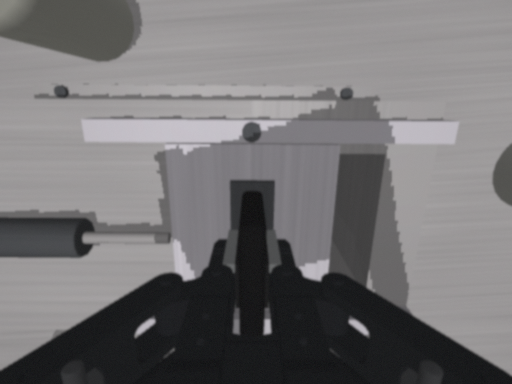

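View pics/s8.png

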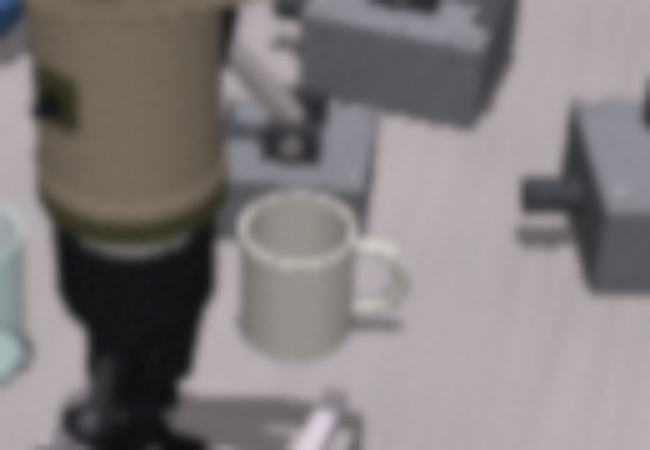

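The grip (column 252) lines up with the rivet (252). The fingers are holding it steadily, and the stem still leans to off. Handing in.

```bash
python3 -c "
from workcell import *
print(job_done(),sense()['time'])"
```

```text
the job is handed in; nothing more can be done
the job is handed in; nothing more can be done
```

I threw the smallest isolator's handle from on to off with closed fingers while the gate was still shut. Then I gripped the gate's black grip, slid it to half travel, and handed the job in at about 9.5 s with the fingers still holding it. No verdict was reported.

- **Gate:** in the wrist picture the rivet and the grip are both at column 252. The tool had moved 39.5 mm since I gripped the shut gate.
- **Hold:** the wrist felt 6.5 to 7.2 N along the sliding direction, close to what the spring should give at half travel. The arm was still, with joint speeds under 0.002 rad/s, and the fingers were about 11 mm apart on the 12 mm grip.
- **Isolator:** I had a clear view of the handle at off right after the throw. In the last side picture the arm hides the bar, but the stem still leans to off.
- **Bystanders:** the bottle, shaker, mug and tumbler look unmoved in the last pictures that show them. I checked this by eye and did not measure it.
- **Disagreement:** the top and wrist cameras differed by 3 to 6 mm on positions. I went with the wrist view.

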